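# Click-test the office staplers

## Robot

A 6-joint arm with a two-finger parallel gripper is mounted at the origin on the work surface. World frame = base frame: x ahead of the robot, y to its left, z up, the work surface at z = 0. Lengths are in mm, angles in rad, forces in N, time in s.
With the tool pointing down it reaches from about 300 to 775 mm from the base axis. Payload 14.6 kg.
Tool frame: the origin (TCP) lies at the very end of the fingers, on their centre line; the grasp point (between the pads) lies 19 mm behind it; z points along the fingers, y is the line along which they close (so a half turn about z gives the same grasp; the last joint's range is limited). The gripper opens to 94 mm and grips with 3 to 60 N. Pads are 16 mm wide; open, the fingers measure 119 mm over their backs; the gripper's body (75 mm by 177 mm) begins 78 mm behind the grasp point.
Start: joints at [-0.067, 0.3, 1.521, -0, 1.321, -0.067], TCP at [549.99, -0.002, 177.846] pointing down, gripper open.
Joint ranges: [-3.03, 3.03], [-0.79, 2.21], [0.23, 2.52], [-1.04, 4.18], [0, 3.07], [-2.55, 2.55]. Speed limits (rad/s): [2.22, 2.22, 2.57, 3.14, 3.14, 3.14].

## Interface

Orientations are given as [roll, pitch, yaw] about the fixed x, y, z axes, in that order (R = Rz(yaw) Ry(pitch) Rx(roll)).
In Python, from cell import manip, eyes, ticket gives the robot as it stands. The module is installed in compiled form; this text tells all that it offers.
- The arm moves only by the tool arm_command, never from a script. Its argument "plan" is a list of rows, each a list of 5 numbers: the opening, from -1 (shut) to 1 (fully open), then the shift along the tool's x, y, z in m, then the turn about the tool's z in rad. In form: [[jaw, dx, dy, dz, roll], ...]. A call has 1 to 20 rows; each row shifts and turns the commanded pose from where the row before left it, along the tool's axes as they then stand; what a row does not reach is not made up. A row lasts 1/8 s, in which the tool goes at most 62.5 mm and 10.7 degrees, less where a joint would pass 70% of its speed; a pose out of reach is approached as far as the arm can. A call is refused whole if a number of a shift passes 0.0625 or a number of a turn 0.188, either way. A call with a gripper value outside its range is refused whole. The fingers move at their own pace and stop on an object; "newtons" is the grip in N (left out, the last holds). Time passes only in rows, so rows that do not move let the fingers close. It gives the time, the measured TCP pose, the force, the opening and the grip force at its end, in the units of the state.
- manip.read_state(): the state, without advancing time (a new reading comes with each control period).
- eyes.camera(name): name is "scene" or "side" or "wrist"; returns a dict with "img" (420x560x3 uint8, blue, green, red), "z_map" (420x560 float32, mm along the optical axis (not along the pixel's ray), 0 where there is no reading), "fx", "fy", "cx", "cy" (pixels), "eye" and "orientation" of the camera in the world. Camera axes: x right, y down, z forward; pixel columns grow to the right and rows downward; lengths in mm; the calibration is good to about 2 mm. The wrist camera is an equidistant fisheye: a pixel r from the principal point sees the ray r / f radians off the axis. A picture is of the moment at which its call begins.
- ticket.sign_off(): hands the job in; it is judged then, once.
The state is a dict: "clock": time; "joints": joint angles; "qd": joint speeds; "effort": joint torques, N m; "eef_pos": TCP position; "eef_rot": TCP orientation; "wrist_force": force on the tool from outside, world axes, zero at the start; "moment": the same for the moment, N m; "finger_gap": finger opening in mm; "finger_force": force on a finger pad.
Only numpy, scipy, OpenCV 4.12 (cv2) and the standard library are available. Lean on these libraries where they do the work, as an engineer would, in place of code of your own. Each camera call takes 0.05 s, during which the arm holds its last target. There are 200 camera calls.

## Task

These four refilled staplers are standing open. Press each one's top cover down at the nose until it is fully shut and let go: a good one clicks and stays shut, so leave it shut where it stands; one that springs open again has a worn catch, so stand it upright on the floor of the grey repair tray, clear of the staple remover already lying there. Do not disturb the other things on the desk.

Things in the scene. Friction and masses are not known exactly. Their poses are not given: they have to be found in the camera images.
- stapler_1: Black desk stapler, 0.2 to 0.31 kg; origin under the middle of its base, x to the nose, z up. Base 136 (x) by 38 mm, under all of the cover. Grip across the two steel hinge cheeks: x -66 to -6 mm, 38 mm wide over both, 42 mm high, above the heel. The cover between them (28 mm wide, hinge axis 52 mm behind the origin, 37 mm up) stands open, 78 mm high at x 10 mm; shut, it is 57 mm high.
- cover_1 (a joint): Angle of that stapler's cover: 0 to 0.02 standing open, 0.30 rad shut. Shutting it takes 30 mm at the thumb spot and up to 7 N there; press on to 9 to 15 N to be sure. A sound catch snaps home in the last third and keeps it at 0.30; a worn one takes only 3 N, springs up when let go and stops near half open, 0.14. Back at 0: not pressed home, press again. Which are worn shows only on pressing.
- press_1 (a point): Thumb spot on top of that cover, on its middle line 13 mm short of the nose tip: 42 mm ahead of the stapler's origin and 87 mm above the desk when open, 53 mm ahead and 57 mm up when shut.
- stapler_2: Black desk stapler, 0.2 to 0.31 kg; origin under the middle of its base, x to the nose, z up. Base 136 (x) by 38 mm, under all of the cover. Grip across the two steel hinge cheeks: x -66 to -6 mm, 38 mm wide over both, 42 mm high, above the heel. The cover between them (28 mm wide, hinge axis 52 mm behind the origin, 37 mm up) stands open, 78 mm high at x 10 mm; shut, it is 57 mm high.
- cover_2 (a joint): Angle of that stapler's cover: 0 to 0.02 standing open, 0.30 rad shut. Shutting it takes 30 mm at the thumb spot and up to 7 N there; press on to 9 to 15 N to be sure. A sound catch snaps home in the last third and keeps it at 0.30; a worn one takes only 3 N, springs up when let go and stops near half open, 0.14. Back at 0: not pressed home, press again. Which are worn shows only on pressing.
- press_2 (a point): Thumb spot on top of that cover, on its middle line 13 mm short of the nose tip: 42 mm ahead of the stapler's origin and 87 mm above the desk when open, 53 mm ahead and 57 mm up when shut.
- stapler_3: Black desk stapler, 0.2 to 0.31 kg; origin under the middle of its base, x to the nose, z up. Base 136 (x) by 38 mm, under all of the cover. Grip across the two steel hinge cheeks: x -66 to -6 mm, 38 mm wide over both, 42 mm high, above the heel. The cover between them (28 mm wide, hinge axis 52 mm behind the origin, 37 mm up) stands open, 78 mm high at x 10 mm; shut, it is 57 mm high.
- cover_3 (a joint): Angle of that stapler's cover: 0 to 0.02 standing open, 0.30 rad shut. Shutting it takes 30 mm at the thumb spot and up to 7 N there; press on to 9 to 15 N to be sure. A sound catch snaps home in the last third and keeps it at 0.30; a worn one takes only 3 N, springs up when let go and stops near half open, 0.14. Back at 0: not pressed home, press again. Which are worn shows only on pressing.
- press_3 (a point): Thumb spot on top of that cover, on its middle line 13 mm short of the nose tip: 42 mm ahead of the stapler's origin and 87 mm above the desk when open, 53 mm ahead and 57 mm up when shut.
- stapler_4: Black desk stapler, 0.2 to 0.31 kg; origin under the middle of its base, x to the nose, z up. Base 136 (x) by 38 mm, under all of the cover. Grip across the two steel hinge cheeks: x -66 to -6 mm, 38 mm wide over both, 42 mm high, above the heel. The cover between them (28 mm wide, hinge axis 52 mm behind the origin, 37 mm up) stands open, 78 mm high at x 10 mm; shut, it is 57 mm high.
- cover_4 (a joint): Angle of that stapler's cover: 0 to 0.02 standing open, 0.30 rad shut. Shutting it takes 30 mm at the thumb spot and up to 7 N there; press on to 9 to 15 N to be sure. A sound catch snaps home in the last third and keeps it at 0.30; a worn one takes only 3 N, springs up when let go and stops near half open, 0.14. Back at 0: not pressed home, press again. Which are worn shows only on pressing.
- press_4 (a point): Thumb spot on top of that cover, on its middle line 13 mm short of the nose tip: 42 mm ahead of the stapler's origin and 87 mm above the desk when open, 53 mm ahead and 57 mm up when shut.
- tray: Shallow grey repair tray fixed to the desk, 280 mm (own x) by 190 mm (own y) by 28 mm high outside, walls and floor 4 mm thick; origin under its middle. It is on the left or the right, the telephone on the other side.
- remover: Claw staple remover lying in the tray, about 55 x 24 x 32 mm; origin under its middle. It stays where it is.
- phone: White desk telephone fixed to the desk, 210 mm (own x) by 170 mm (own y), up to 80 mm high; origin under its middle.
- staple_box: Small carton of staples, 54 x 44 x 26 mm, loose; origin under its middle.
- note_block: White block of notes, 50 x 50 x 22 mm, loose; origin under its middle.
- clip_tub: Round clear tub with a black lid, 53 mm across, 35 mm high, loose; origin under its middle.
- stamp_pad: Stamp pad in a black and steel case, 52 x 46 x 18 mm, loose; origin under its middle.
- pen_cup: Dark steel pen cup, 80 mm across and 98 mm high, with pens up to 175 mm high, loose; origin under its middle.
- tape_stand: Heavy black tape dispenser, 60 mm (own x) by 165 mm (own y), 84 mm high, loose; origin under its middle.

How it is judged:
By the outcome, as a careful person would: the job done as asked, in the order asked, and still so for the second after the job is handed in, with the robot touching nothing.
It also fails if it takes over 70 s, if anything falls off the work surface, if the arm or the gripper's body presses on something with over 40 N, if the wrist force passes 120 N, or if a joint passes its speed limit or range.

## Working session

There is one attempt and no reset: what is moved stays moved. The work goes in short steps, Python scripts to look and compute and a tool call to move; the robot and the scene stay as the last step left them, time stands still between calls to the robot, and variables do not carry over. Pictures are saved under pics/ and viewed, at most 10 in all, crops included, and the job is handed in when it is done.

Besides the shell and the picture viewer there is one more tool, called by a JSON object that holds its "method" and its "body", one argument or row to a line. arm_command: Moves the arm, as the interface text tells. Its arguments: {"type":"object","properties":{"plan":{"type":"array"},"newtons":{"type":"number"}},"required":["plan"]}

```bash
mkdir -p pics
cat > h.py <<'E'
import numpy as np, cv2
from cell import manip, eyes, ticket
from scipy.spatial.transform import Rotation as R
def cam(n):
    c=eyes.camera(n); return c
def rot(c):
    o=np.array(c["orientation"],float)
    return o if o.shape==(3,3) else R.from_euler('xyz',o).as_matrix()
def cloud(c):
    z=c["z_map"]; v,u=np.mgrid[:z.shape[0],:z.shape[1]]
    p=np.stack([(u-c["cx"])/c["fx"]*z,(v-c["cy"])/c["fy"]*z,z],-1)
    w=p@rot(c).T+np.array(c["eye"]); w[z<=0]=np.nan
    return w
E
python3 - <<'E'
from h import *
for n in("scene","side"):
    c=cam(n); cv2.imwrite(f"pics/{n}0.png",c["img"]); print(n,c["eye"],c["orientation"],c["fx"],c["cx"],c["cy"])
    np.savez(f"{n}0.npz",w=cloud(c),img=c["img"])
s=manip.read_state();print(s)
E
```

```text
scene [1204.6603449   349.01225897  780.28996437] [-2.33046655 -0.0032449   2.1299269 ] 381.0887881750427 279.0960865794953 214.48557513401477
side [ 193.25798356 -882.17391067  734.32295636] [-2.1776534   0.02184735 -0.42773757] 431.5666628708182 266.64572797261076 205.06326717831308
{'clock': 0.1, 'joints': array([-6.66037641e-02,  3.00415922e-01,  1.52149146e+00,  2.22622829e-05,
        1.32067535e+00, -6.66012645e-02]), 'qd': array([-4.75902625e-04, -1.11880850e-03, -1.14705200e-03,  2.26542338e-04,
       -2.46431732e-05, -3.18980756e-04]), 'effort': array([ 1.84928511e-03, -5.32644153e+01, -3.53284299e+01,  7.10431044e-02,
        2.34944851e-02, -7.30603051e-05]), 'eef_pos': array([5.49755232e+02, 1.77700519e-02, 1.77354514e+02]), 'eef_rot': array([-3.14060621e+00, -8.74079794e-05,  1.57078826e+00]), 'wrist_force': array([ 0.15948157, -0.92317478, -0.01499012]), 'moment': array([-0.00320001, -0.00861048,  0.01553906]), 'finger_force': 0.0, 'finger_gap': 94.18440969957737}
```

View pics/scene0.png

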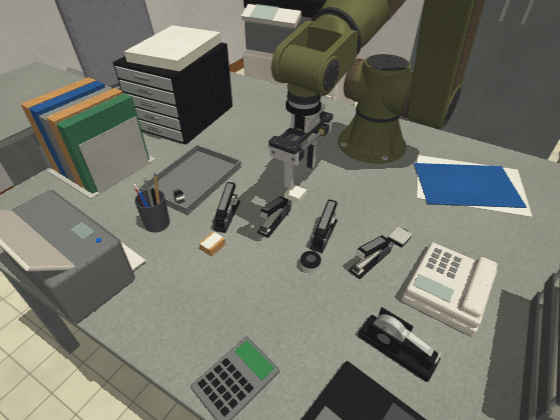

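View pics/side0.png

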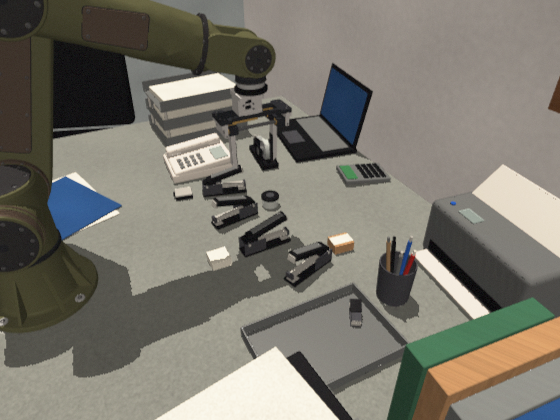

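The pictures show four open staplers in scene at about (226,205), (273,215), (324,223) and (372,255). The tray is at (197,178) with the remover at (179,197), and the phone is at the other end. Next I'll measure them in a top-down map.

```bash
cat > top.py <<'E'
from h import *
X0,X1,Y0,Y1=250,800,-450,350
def topmap(ws):
    H=np.full((X1-X0,Y1-Y0),-1.,np.float32)
    for w in ws:
        p=w.reshape(-1,3); p=p[np.isfinite(p).all(1)]
        p=p[(p[:,0]>X0)&(p[:,0]<X1-1)&(p[:,1]>Y0)&(p[:,1]<Y1-1)&(p[:,2]<180)&(p[:,2]>-20)]
        i=(X1-p[:,0]).astype(int); j=(Y1-p[:,1]).astype(int)
        np.maximum.at(H,(np.clip(i,0,X1-X0-1),np.clip(j,0,Y1-Y0-1)),p[:,2])
    return H
E
python3 - <<'E'
from top import *
ws=[np.load(f"{n}0.npz")["w"] for n in("scene","side")]
for w in ws:
    z=w[...,2]; m=(abs(z)<12)&(w[...,0]>300)&(w[...,0]<750)&(abs(w[...,1])<300); print("desk z",np.median(z[m]))
H=topmap(ws); H=cv2.dilate(H,np.ones((3,3)))
img=cv2.applyColorMap(np.clip(H*2.2,0,255).astype(np.uint8),cv2.COLORMAP_JET); img[H<4]//=3
for x in range(300,800,100): cv2.line(img,(0,X1-x),(799,X1-x),(90,90,90),1)
for y in range(-400,350,100): cv2.line(img,(Y1-y,0),(Y1-y,549),(90,90,90),1)
cv2.imwrite("pics/top0.png",img)
B=((H>7)).astype(np.uint8); B=cv2.morphologyEx(B,cv2.MORPH_CLOSE,np.ones((5,5)))
n,l,st,ce=cv2.connectedComponentsWithStats(B)
for k in range(1,n):
    if st[k,4]<300: continue
    v,u=np.nonzero(l==k); r=cv2.minAreaRect(np.stack([Y1-u,X1-v],1).astype(np.float32))
    print("yx",np.round(r[0]),"size",np.round(r[1]),"ang",round(r[2],1),"zmax",H[l==k].max())
E
```

```text
desk z -0.8116127440413834
desk z -0.4453929034190196
yx [-364.  725.] size [87. 82.] ang 58.0 zmax 171.5704
yx [311. 722.] size [89. 68.] ang 8.2 zmax 86.04465
yx [-171.  710.] size [52. 61.] ang 5.2 zmax 30.588036
yx [-211.  594.] size [144.  44.] ang 71.2 zmax 89.368706
yx [ 86. 630.] size [58. 57.] ang 78.7 zmax 36.980553
yx [-381.  514.] size [288. 139.] ang 89.5 zmax 31.305988
yx [-383.  611.] size [65. 30.] ang 28.6 zmax 38.38612
yx [332. 504.] size [218.  35.] ang 90.0 zmax 60.299698
yx [-82. 537.] size [143.  48.] ang 87.7 zmax 90.69154
yx [211. 530.] size [ 50. 140.] ang 13.4 zmax 89.16707
yx [ 64. 509.] size [144.  47.] ang 80.8 zmax 91.15309
yx [248. 407.] size [56. 62.] ang 11.3 zmax 21.080893
yx [-86. 408.] size [57. 59.] ang 90.0 zmax 24.934807
```

View pics/top0.png

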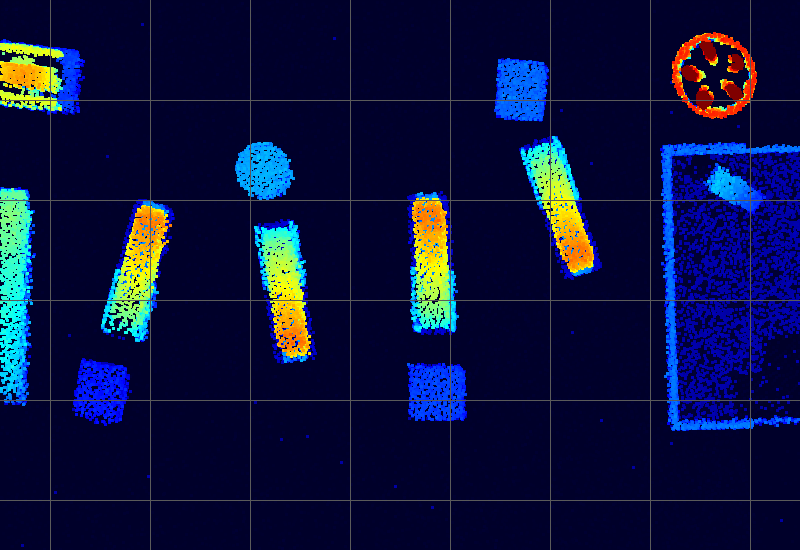

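The top map shows four staplers. From left (+y) to right, A has its nose towards +x, B towards -x, C towards +x and D towards -x. I'll refine their poses and the tray's.

```bash
cat > pose.py <<'E'
from top import *
from scipy.optimize import minimize
G={'A':(530,211,1),'B':(509,64,-1),'C':(537,-82,1),'D':(594,-211,-1)}
def pts(names):
    P=[]
    for n in names:
        p=np.load(n)["w"].reshape(-1,3); P.append(p[np.isfinite(p).all(1)])
    return np.vstack(P)
def fit(P,g,zlo=10):
    x,y,s=g; Q=P[(np.hypot(P[:,0]-x,P[:,1]-y)<85)&(P[:,2]>zlo)&(P[:,2]<105)]
    n,l=cv2.connectedComponents(cv2.dilate(cv2.threshold(np.histogram2d(Q[:,0]-x,Q[:,1]-y,bins=200,range=[[-100,100]]*2)[0].astype(np.float32),.5,255,0)[1].astype(np.uint8),np.ones((5,5))))
    k=l[np.clip((Q[:,0]-x+100).astype(int),0,199),np.clip((Q[:,1]-y+100).astype(int),0,199)]; Q=Q[k==np.bincount(k).argmax()]
    c=Q[:,:2].mean(0); best=None
    for a in np.arange(-.8,.8,.005):
        A=a+(0 if s>0 else np.pi); d=np.array([np.cos(A),np.sin(A)]); e=np.array([-d[1],d[0]])
        u=(Q[:,:2]-c)@d; v=(Q[:,:2]-c)@e
        pu=np.percentile(u,[.5,99.5]); pv=np.percentile(v,[1.5,98.5]); w=np.ptp(pv)
        if best is None or w<best[0]: best=(w,np.ptp(pu),A,c+d*pu.mean()+e*pv.mean(),d,e,Q)
    return best
E
python3 - <<'E'
from pose import *
P=pts(["scene0.npz","side0.npz"])
for k,g in G.items():
    w,L,A,o,d,e,Q=fit(P,g)
    T=Q[Q[:,2]>62]; v=(T[:,:2]-o)@e; u=(T[:,:2]-o)@d
    print(k,"o",o.round(1),"yaw",round(A,3),"WxL",round(w,1),round(L,1),"cover v",np.percentile(v,[2,98]).round(1),"u",np.percentile(u,[2,98]).round(1),"z",np.percentile(T[:,2],99).round(1),"press",(o+42*d).round(1),(o+47*d).round(1))
T=P[(P[:,0]>340)&(P[:,0]<680)&(P[:,1]>-540)&(P[:,1]<-260)&(P[:,2]>20)&(P[:,2]<32)]
r=cv2.minAreaRect(T[:,:2].astype(np.float32));print("tray",r,len(T))
Rm=P[(abs(P[:,0]-611)<45)&(abs(P[:,1]+383)<45)&(P[:,2]>9)&(P[:,2]<45)&(P[:,0]<638)]
print("remover",cv2.minAreaRect(Rm[:,:2].astype(np.float32)),Rm[:,2].max())
E
```

```text
A o [530.3 211.2] yaw -0.25 WxL 42.2 134.7 cover v [-16.4  15.6] u [-31.8  61.8] z 87.7 press [571.  200.8] [575.8 199.6]
B o [507.8  63.9] yaw 3.312 WxL 39.7 135.7 cover v [-15.5  13.8] u [-33.4  62. ] z 88.7 press [466.4  56.8] [461.5  55.9]
C o [537.  -81.2] yaw 0.06 WxL 40.6 135.5 cover v [-15.7  14.2] u [-32.8  61.7] z 88.3 press [578.9 -78.7] [583.9 -78.4]
D o [ 592.1 -212.1] yaw 3.487 WxL 38.7 134.9 cover v [-15.   13.1] u [-33.   62.4] z 88.7 press [ 552.6 -226.3] [ 547.9 -228. ]
tray ((514.7445068359375, -411.8775634765625), (284.7746276855469, 196.9847869873047), 1.0612987279891968) 1816
remover ((610.28564453125, -384.7179870605469), (58.947025299072266, 25.697404861450195), 60.035552978515625) 38.3861187342186
```

{"method": "arm_command", "body": {
  "plan": [
    [-1,-0.04,0.017,0,0],
    [-1,-0.038,0.016,0,0],
    [-1,0,0,0.04,0],
    [-1,0,0,0.03,0],
    [-1,0,0,0,0],
    [-1,0,0,0,0]
  ],
  "newtons": 20
}}

```text
clock: 0.85
eef_pos: [583.5, -78.0, 109.2]
eef_rot: [3.14, 0.0, 1.571]
wrist_force: [0.7, 0.6, 0.7]
finger_gap: 37.4
finger_force: 0.0
```

{"method": "arm_command", "body": {
  "plan": [
    [-1,0,0,0.005,0],
    [-1,0,0,0,0],
    [-1,0,0,0,0],
    [-1,0,0,0,0],
    [-1,0,0,0.014,0],
    [-1,0,0,0.01,0],
    [-1,0,0,0.01,0],
    [-1,0,0,0.008,0],
    [-1,0,0,0.004,0],
    [-1,0,0,0,0]
  ]
}}

```text
clock: 2.1
eef_pos: [583.0, -78.0, 56.8]
eef_rot: [-3.141, 0.0, 1.571]
wrist_force: [-1.2, -0.1, 0.1]
finger_gap: 0.3
finger_force: 0.5
```

{"method": "arm_command", "body": {
  "plan": [
    [-1,0,0,0.002,0],
    [-1,0,0,0,0]
  ]
}}

```text
clock: 2.35
eef_pos: [583.2, -78.1, 55.1]
eef_rot: [3.141, 0.0, 1.571]
wrist_force: [0.7, -0.5, 2.0]
finger_gap: 0.5
finger_force: 0.7
```

{"method": "arm_command", "body": {
  "plan": [
    [-1,0,0,0.002,0],
    [-1,0,0,0,0]
  ]
}}

```text
clock: 2.6
eef_pos: [582.9, -78.0, 52.7]
eef_rot: [-3.141, -0.0, 1.571]
wrist_force: [0.9, -1.0, 1.1]
finger_gap: 0.6
finger_force: 0.5
```

Run:
```python
from h import *
o=[]
for n in("scene","side"):
    c=cam(n); np.savez(f"{n}1.npz",w=cloud(c),img=c["img"])
    r=(slice(150,290),slice(240,400)) if n=="scene" else (slice(150,290),slice(190,350))
    o.append(cv2.resize(c["img"][r],None,fx=2.5,fy=2.5))
cv2.imwrite("pics/c1.png",np.hstack(o)[:,:800])
```

```text
(no output)
```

View pics/c1.png

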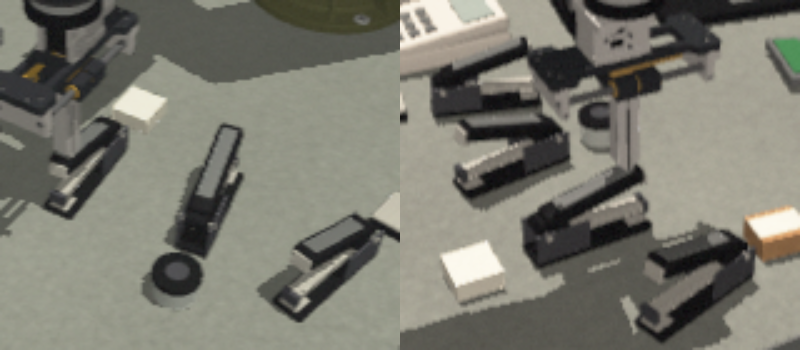

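The crops show stapler C still open at the nose, with the finger apparently beside the cover at right crop (625,165). I'll check this numerically.

Run:
```python
from pose import *
s=manip.read_state();print(s["eef_pos"],s["joints"],s["wrist_force"])
for n in("scene","side"):
    c=cam(n)
    p=rot(c).T@(s["eef_pos"]-np.array(c["eye"])); print(n,c["fx"]*p[0]/p[2]+c["cx"],c["fy"]*p[1]/p[2]+c["cy"],p[2])
    w=cloud(c); m=(abs(w[...,0]-583)<30)&(abs(w[...,1]+78)<45)&(w[...,2]>20)&(w[...,2]<180)
    q=w[m]
    for z in range(20,180,15):
        t=q[(q[:,2]>=z)&(q[:,2]<z+15)]
        if len(t)>2: print(n,z,len(t),t[:,0].min().round(),t[:,0].max().round(),t[:,1].min().round(),t[:,1].max().round())
```

```text
[582.87506757 -78.01058522  52.73400225] [-1.95306934e-01  5.10643342e-01  1.53326857e+00 -3.86760007e-05
  1.09800577e+00 -1.95260042e-01] [ 0.36285941 -0.18635355  1.75815683]
scene 266.5327685045773 217.55876917681687 1047.3965317947864
scene 20 103 554.0 606.0 -88.0 -68.0
scene 50 28 554.0 603.0 -88.0 -64.0
scene 65 99 553.0 604.0 -91.0 -64.0
scene 80 29 571.0 596.0 -84.0 -66.0
scene 95 44 570.0 597.0 -83.0 -66.0
scene 110 55 570.0 597.0 -87.0 -65.0
scene 125 45 573.0 597.0 -86.0 -67.0
scene 140 34 575.0 597.0 -77.0 -65.0
scene 155 6 588.0 598.0 -70.0 -66.0
scene 170 5 579.0 606.0 -71.0 -46.0
side 280.4223174037047 224.26206281252223 1122.171228357602
side 20 118 553.0 602.0 -90.0 -69.0
side 50 28 554.0 600.0 -95.0 -87.0
side 65 121 553.0 596.0 -97.0 -66.0
side 80 39 567.0 591.0 -96.0 -72.0
side 95 62 567.0 593.0 -91.0 -70.0
side 110 56 567.0 593.0 -89.0 -70.0
side 125 62 566.0 593.0 -91.0 -70.0
side 140 60 567.0 593.0 -90.0 -73.0
side 155 39 567.0 592.0 -89.0 -67.0
side 170 6 557.0 560.0 -90.0 -64.0
```

```bash
cat > ang.py <<'E'
from pose import *
import sys
# cover top height (95th pct) along u for chosen staplers
O={'A':(530.3,211.2,-.25),'B':(507.8,63.9,3.312),'C':(537,-81.2,.06),'D':(592.1,-212.1,3.487)}
def prof(P,k):
    x,y,a=O[k]; d=np.array([np.cos(a),np.sin(a)]); e=np.array([-d[1],d[0]])
    u=(P[:,:2]-[x,y])@d; v=(P[:,:2]-[x,y])@e; r=[]
    for c in range(-40,70,10):
        m=(abs(u-c)<5)&(abs(v)<12)&(P[:,2]>30)&(P[:,2]<110); r.append((c,int(np.percentile(P[m,2],90)) if m.sum()>2 else None))
    return r
def look():
    P=[]
    for n in("scene","side"):
        w=cloud(cam(n)).reshape(-1,3); P.append(w[np.isfinite(w).all(1)])
    return np.vstack(P)
if __name__=="__main__":
    P=look()
    for k in sys.argv[1]: print(k,prof(P,k))
    print(manip.read_state()["clock"])
E
python3 ang.py ABCD
```

```text
A [(-40, 61), (-30, 65), (-20, 69), (-10, 71), (0, 75), (10, 77), (20, 80), (30, 84), (40, 87), (50, 87), (60, 83)]
B [(-40, 61), (-30, 66), (-20, 68), (-10, 71), (0, 76), (10, 78), (20, 81), (30, 84), (40, 87), (50, 87), (60, 85)]
C [(-40, 60), (-30, 63), (-20, 65), (-10, 67), (0, 69), (10, 72), (20, 74), (30, 105), (40, 105), (50, 105), (60, 104)]
D [(-40, 62), (-30, 65), (-20, 68), (-10, 71), (0, 75), (10, 78), (20, 81), (30, 84), (40, 87), (50, 87), (60, 84)]
2.9
```

{"method": "arm_command", "body": {
  "plan": [
    [-1,0,0,0.002,0],
    [-1,0,0,0.002,0],
    [-1,0,0,0,0]
  ]
}}

```text
clock: 3.28
eef_pos: [582.7, -78.0, 48.5]
eef_rot: [-3.141, -0.0, 1.571]
wrist_force: [-0.2, 0.6, 0.2]
finger_gap: 0.6
finger_force: 0.0
```

Run:
```python
from ang import *
P=[];im=[]
for n in("scene","side","wrist"):
    c=cam(n)
    if n!="wrist":
        w=cloud(c).reshape(-1,3); P.append(w[np.isfinite(w).all(1)])
    r={"scene":(slice(150,250),slice(220,320)),"side":(slice(150,250),slice(230,330)),"wrist":(slice(0,420),slice(70,490))}[n]
    im.append(cv2.resize(c["img"][r],(400,400) if n!="wrist" else (400,400),interpolation=cv2.INTER_CUBIC))
print(prof(np.vstack(P),'C'))
cv2.imwrite("pics/c2.png",np.hstack([im[1],im[2]])); cv2.imwrite("pics/c2s.png",im[0])
```

```text
[(-40, 58), (-30, 62), (-20, 63), (-10, 65), (0, 66), (10, 68), (20, 70), (30, 103), (40, 103), (50, 104), (60, 100)]
```

View pics/c2.png

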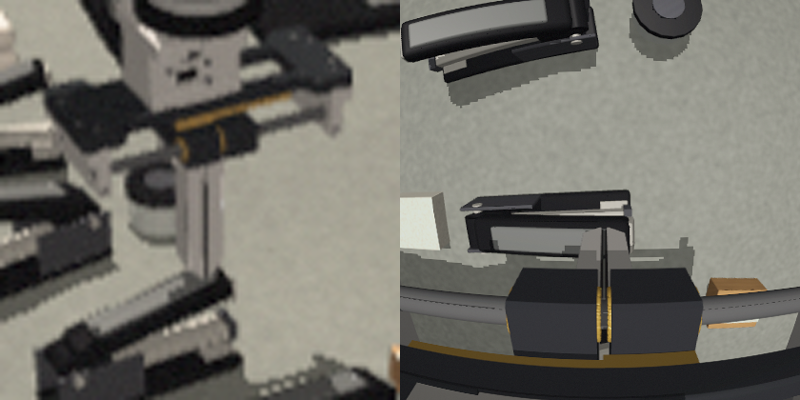

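The side crop shows the fingertips resting on the cover's nose at (215,275), with the cover following down. So the closed tips sit about 25 mm above the nominal TCP. I'll keep pressing by force.

{"method": "arm_command", "body": {
  "plan": [
    [-1,0,0,0.004,0],
    [-1,0,0,0.004,0],
    [-1,0,0,0.003,0],
    [-1,0,0,0,0]
  ]
}}

```text
clock: 3.92
eef_pos: [582.9, -78.0, 37.6]
eef_rot: [-3.141, -0.0, 1.571]
wrist_force: [-0.8, -0.1, 1.4]
finger_gap: 0.6
finger_force: 0.5
```

{"method": "arm_command", "body": {
  "plan": [
    [-1,0,0,0.003,0],
    [-1,0,0,0.002,0],
    [-1,0,0,0,0]
  ]
}}

```text
clock: 4.3
eef_pos: [583.0, -78.0, 32.7]
eef_rot: [-3.141, -0.0, 1.571]
wrist_force: [-0.3, -0.9, 1.4]
finger_gap: 0.7
finger_force: 0.7
```

```bash
python3 ang.py C
```

```text
C [(-40, 56), (-30, 58), (-20, 58), (-10, 58), (0, 59), (10, 59), (20, 59), (30, 104), (40, 102), (50, 102), (60, 104)]
4.4
```

{"method": "arm_command", "body": {
  "plan": [
    [-1,0,0,0.001,0],
    [-1,0,0,0.001,0],
    [-1,0,0,0,0]
  ]
}}

```text
clock: 4.78
eef_pos: [583.0, -78.0, 30.8]
eef_rot: [3.142, 0.0, 1.571]
wrist_force: [1.5, -0.4, 2.0]
finger_gap: 0.7
finger_force: 0.8
```

{"method": "arm_command", "body": {
  "plan": [
    [-1,0,0,0.001,0],
    [-1,0,0,0.001,0],
    [-1,0,0,0,0]
  ]
}}

```text
clock: 5.15
eef_pos: [583.2, -78.0, 29.1]
eef_rot: [3.141, 0.0, 1.571]
wrist_force: [1.3, -0.2, 5.2]
finger_gap: 0.5
finger_force: 2.3
```

{"method": "arm_command", "body": {
  "plan": [
    [-1,0,0,0.001,0],
    [-1,0,0,0,0]
  ]
}}

```text
clock: 5.4
eef_pos: [583.3, -78.0, 28.4]
eef_rot: [3.141, 0.0, 1.571]
wrist_force: [0.4, 0.8, 7.7]
finger_gap: 0.6
finger_force: 3.9
```

{"method": "arm_command", "body": {
  "plan": [
    [-1,0,0,0.001,0],
    [-1,0,0,0.0005,0],
    [-1,0,0,0,0]
  ]
}}

```text
clock: 5.78
eef_pos: [583.6, -78.1, 27.4]
eef_rot: [3.14, 0.0, 1.571]
wrist_force: [-1.0, 0.8, 13.0]
finger_gap: 0.4
finger_force: 6.1
```

{"method": "arm_command", "body": {
  "plan": [
    [-1,0,0,-0.02,0],
    [-1,0,0,-0.05,0],
    [-1,-0.05,-0.011,0,0],
    [-1,-0.05,-0.011,0,0],
    [-1,-0.05,-0.012,0,0],
    [-1,0,0,0,0]
  ]
}}

```text
clock: 6.52
eef_pos: [547.6, -230.7, 95.7]
eef_rot: [-3.14, -0.0, 1.567]
wrist_force: [0.3, 0.6, -0.1]
finger_gap: 0.4
finger_force: 0.0
```

```bash
python3 ang.py C; python3 -c "
from h import *;print(manip.read_state()['eef_pos'])"
```

```text
C [(-40, 58), (-30, 61), (-20, 63), (-10, 64), (0, 66), (10, 67), (20, 68), (30, 71), (40, 72), (50, 74), (60, 71)]
6.625
[ 548.53935597 -227.91615515   95.80810673]
```

C springs back to half open, so it's worn. Now D.

{"method": "arm_command", "body": {
  "plan": [
    [-1,0,0,0.03,0],
    [-1,0,0,0.01,0],
    [-1,0,0,0.01,0],
    [-1,0,0,0.006,0],
    [-1,0,0,0.005,0],
    [-1,0,0,0.003,0],
    [-1,0,0,0.002,0],
    [-1,0,0,0.001,0],
    [-1,0,0,0,0]
  ]
}}

```text
clock: 7.75
eef_pos: [549.0, -228.0, 29.4]
eef_rot: [3.142, 0.0, 1.571]
wrist_force: [-0.2, -0.3, -1.2]
finger_gap: 0.5
finger_force: 0.0
```

{"method": "arm_command", "body": {
  "plan": [
    [-1,0,0,0.001,0],
    [-1,0,0,0.001,0],
    [-1,0,0,0.001,0],
    [-1,0,0,0,0]
  ]
}}

```text
clock: 8.25
eef_pos: [548.9, -228.3, 27.4]
eef_rot: [3.141, 0.001, 1.571]
wrist_force: [-6.5, 0.7, 12.6]
finger_gap: 0.3
finger_force: 6.3
```

{"method": "arm_command", "body": {
  "plan": [
    [-1,0,0,-0.02,0],
    [-1,0,0,-0.05,0],
    [-1,0.048,-0.015,0,0],
    [-1,0.048,-0.015,0,0],
    [-1,0.047,-0.014,0,0],
    [-1,0.047,-0.014,0,0],
    [-1,0.047,-0.014,0,0],
    [-1,0.047,-0.014,0,0],
    [-1,0,0,0,0]
  ]
}}

```text
clock: 9.38
eef_pos: [462.3, 58.2, 96.5]
eef_rot: [3.141, -0.0, 1.574]
wrist_force: [0.6, 0.4, 0.4]
finger_gap: 0.5
finger_force: 0.0
```

```bash
python3 ang.py D; python3 -c "
from h import *;print(manip.read_state()['eef_pos'])"
```

```text
D [(-40, 55), (-30, 56), (-20, 56), (-10, 57), (0, 57), (10, 56), (20, 57), (30, 56), (40, 57), (50, 57), (60, 55)]
9.475
[463.1745906   56.01971747  96.47073929]
```

D stays shut, so it's sound. Now B.

{"method": "arm_command", "body": {
  "plan": [
    [-1,0,0,0.03,0],
    [-1,0,0,0.01,0],
    [-1,0,0,0.01,0],
    [-1,0,0,0.006,0],
    [-1,0,0,0.005,0],
    [-1,0,0,0.003,0],
    [-1,0,0,0.002,0],
    [-1,0,0,0.002,0],
    [-1,0,0,0.001,0],
    [-1,0,0,0,0]
  ]
}}

```text
clock: 10.72
eef_pos: [462.8, 56.0, 27.8]
eef_rot: [-3.141, 0.0, 1.571]
wrist_force: [-6.3, -0.9, 11.1]
finger_gap: 0.3
finger_force: 5.7
```

{"method": "arm_command", "body": {
  "plan": [
    [-1,0,0,-0.02,0],
    [-1,0,0,-0.05,0],
    [-1,0.036,0.028,0,0],
    [-1,0.036,0.028,0,0],
    [-1,0.036,0.028,0,0],
    [-1,0.036,0.028,0,0],
    [-1,0,0,0,0]
  ]
}}

```text
clock: 11.6
eef_pos: [575.7, 202.0, 96.5]
eef_rot: [-3.141, -0.0, 1.573]
wrist_force: [-0.2, 0.2, -0.1]
finger_gap: -0.2
finger_force: 0.0
```

```bash
python3 ang.py B; python3 -c "
from h import *;print(manip.read_state()['eef_pos'])"
```

```text
B [(-40, 58), (-30, 61), (-20, 62), (-10, 63), (0, 66), (10, 68), (20, 69), (30, 71), (40, 72), (50, 73), (60, 73)]
11.7
[574.65516163 199.88992403  96.80669696]
```

B is worn. Now A.

{"method": "arm_command", "body": {
  "plan": [
    [-1,0,0,0.03,0],
    [-1,0,0,0.01,0],
    [-1,0,0,0.01,0],
    [-1,0,0,0.006,0],
    [-1,0,0,0.005,0],
    [-1,0,0,0.003,0],
    [-1,0,0,0.002,0],
    [-1,0,0,0.002,0],
    [-1,0,0,0.001,0],
    [-1,0,0,0,0]
  ]
}}

```text
clock: 12.95
eef_pos: [574.9, 200.0, 28.5]
eef_rot: [-3.141, -0.0, 1.571]
wrist_force: [-2.2, -0.4, 5.6]
finger_gap: 0.6
finger_force: 2.0
```

{"method": "arm_command", "body": {
  "plan": [
    [-1,0,0,0.001,0],
    [-1,0,0,0.001,0],
    [-1,0,0,0,0]
  ]
}}

```text
clock: 13.32
eef_pos: [575.3, 200.2, 27.4]
eef_rot: [3.141, -0.0, 1.571]
wrist_force: [-4.2, -0.7, 11.6]
finger_gap: 0.7
finger_force: 5.8
```

{"method": "arm_command", "body": {
  "plan": [
    [-1,0,0,-0.02,0],
    [-1,0,0,-0.05,0],
    [1,0,0,-0.05,0],
    [1,-0.04,0,-0.01,0],
    [1,-0.04,0,0,0]
  ]
}}

```text
clock: 13.95
eef_pos: [575.3, 119.4, 158.5]
eef_rot: [3.139, -0.0, 1.572]
wrist_force: [1.3, -0.2, -0.0]
finger_gap: 27.0
finger_force: 0.0
```

Run:
```python
from ang import *
P=look(); print('A',prof(P,'A'))
for k in 'BCDA':
    w,L,A,o,d,e,Q=fit(P,G[k]); print(k,"o",o.round(1),"yaw",round(A,3),"WxL",round(w,1),round(L,1))
s=manip.read_state();print(s['eef_pos'],s['eef_rot'],s['finger_gap'],s['joints'],s['clock'])
c=cam("wrist"); 
cv2.imwrite("pics/s3.png",c["img"])
```

```text
A [(-40, 55), (-30, 56), (-20, 57), (-10, 57), (0, 57), (10, 56), (20, 56), (30, 56), (40, 57), (50, 56), (60, 55)]
B o [507.7  63.5] yaw 3.322 WxL 39.9 136.9
C o [536.9 -81.7] yaw 0.045 WxL 40.6 136.0
D o [ 591.9 -212.2] yaw 3.487 WxL 39.3 137.3
A o [530.7 211.9] yaw -0.235 WxL 41.9 135.8
[575.17604625 117.14871554 157.5161439 ] [3.14053608e+00 2.77193583e-04 1.56780706e+00] 34.92294926058537 [ 1.38748924e-01  3.97791379e-01  1.43764957e+00 -4.39071356e-04
  1.30514491e+00  1.41853106e-01] 14.05
```

Run:
```python
from ang import *
s=manip.read_state();x,y,z=s['eef_pos'];print(s['eef_pos'],s['finger_gap'])
for n in("scene","side"):
    w=cloud(cam(n)).reshape(-1,3); m=(abs(w[:,0]-x)<62)&(abs(w[:,1]-y)<30)&(w[:,2]>97)&(w[:,2]<300); q=w[m]
    for a in range(100,300,10):
        t=q[(q[:,2]>=a)&(q[:,2]<a+10)]
        if len(t): print(n,a,len(t),(t[:,0].min()-x).round(),(t[:,0].max()-x).round(),(t[:,1].min()-y).round(),(t[:,1].max()-y).round())
```

```text
[575.16370404 118.80165211 157.2684258 ] 39.42917286410788
scene 180 14 -25.0 22.0 -2.0 11.0
scene 190 40 -30.0 34.0 -7.0 11.0
scene 200 53 -31.0 34.0 -7.0 11.0
scene 210 48 -30.0 34.0 -8.0 11.0
scene 220 49 -31.0 34.0 -8.0 11.0
scene 230 29 -21.0 34.0 -8.0 11.0
scene 270 11 -32.0 -20.0 -9.0 13.0
scene 280 14 -22.0 42.0 -9.0 29.0
scene 290 64 -60.0 56.0 15.0 30.0
side 180 11 -31.0 23.0 -9.0 5.0
side 190 38 -37.0 30.0 -11.0 8.0
side 200 40 -38.0 30.0 -13.0 9.0
side 210 48 -37.0 31.0 -12.0 12.0
side 220 44 -38.0 31.0 -13.0 10.0
side 230 44 -38.0 31.0 -11.0 8.0
side 240 43 -38.0 31.0 -11.0 7.0
side 250 47 -38.0 30.0 -11.0 14.0
side 260 42 -38.0 29.0 -11.0 12.0
side 270 29 -47.0 28.0 -14.0 6.0
side 280 31 -48.0 40.0 -30.0 25.0
side 290 134 -62.0 62.0 -30.0 25.0
```

View pics/s3.png

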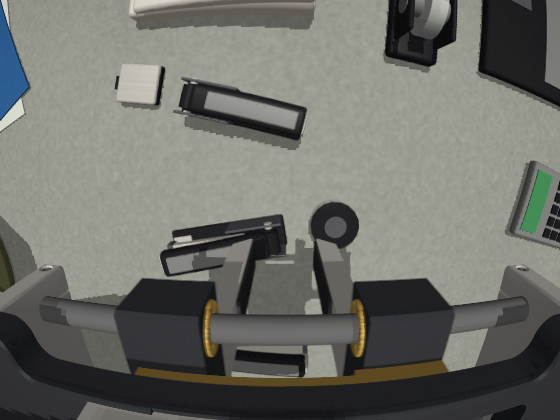

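The tips measure 26 mm above the reported TCP (tip z 183 with TCP 157), which matches the pressing heights, so I'll use tip = TCP + 26. A and D are sound, and B and C are worn. Next I'll go over B's cheeks.

{"method": "arm_command", "body": {
  "plan": [
    [1,-0.05,-0.032,0,0],
    [1,0,0,0,0.174],
    [1,0,0,0,0.174],
    [1,0,0,0,0.174],
    [1,0,0,0,0.174],
    [1,0,0,0,0.174],
    [1,0,0,0,0.174],
    [1,0,0,0,0.174],
    [1,0,0,0,0.174],
    [1,0,0,0,0]
  ]
}}

```text
clock: 15.45
eef_pos: [543.0, 71.0, 156.4]
eef_rot: [-3.141, 0.0, 0.181]
wrist_force: [0.3, -0.0, -0.0]
finger_gap: 93.6
finger_force: 0.0
```

{"method": "arm_command", "body": {
  "plan": [
    [1,0,0.001,0.055,0],
    [1,0,0,0.055,0],
    [1,0,0,0.03,0],
    [1,0,0,0.02,0],
    [1,0,0,0.009,0],
    [1,0,0,0,0]
  ],
  "newtons": 25
}}

```text
clock: 16.2
eef_pos: [543.2, 69.3, -12.7]
eef_rot: [-3.142, 0.0, 0.181]
wrist_force: [0.0, -0.6, 0.7]
finger_gap: 93.9
finger_force: 0.0
```

{"method": "arm_command", "body": {
  "plan": [
    [-1,0,0,0,0],
    [-1,0,0,0,0],
    [-1,0,0,0,0],
    [-1,0,0,0,0],
    [-1,0,0,0,0],
    [-1,0,0,0,0],
    [-1,0,0,0,0],
    [-1,0,0,0,0]
  ]
}}

```text
clock: 17.2
eef_pos: [543.2, 69.0, -12.6]
eef_rot: [-3.142, -0.0, 0.179]
wrist_force: [-0.6, 0.4, -0.6]
finger_gap: 37.9
finger_force: 24.8
```

{"method": "arm_command", "body": {
  "plan": [
    [-1,0,0,-0.02,0],
    [-1,0,0,-0.05,0],
    [-1,0,0,-0.06,0],
    [-1,0,0,0,0.155],
    [-1,-0.0055,0.043,0,0],
    [-1,-0.0055,0.043,0,0],
    [-1,-0.0054,0.0433,0,0],
    [-1,-0.0054,0.0433,0,0],
    [-1,-0.0054,0.0433,0,0],
    [-1,-0.0054,0.0433,0,0],
    [-1,-0.0054,0.0433,0,0],
    [-1,-0.0054,0.0433,0,0],
    [-1,-0.0054,0.0433,0,0],
    [-1,-0.0054,0.0433,0,0],
    [-1,-0.0054,0.0433,0,0],
    [-1,-0.0054,0.0433,0,0],
    [-1,0,0,0,0],
    [-1,0,0,0,0]
  ]
}}

```text
clock: 19.45
eef_pos: [490.4, -450.8, 116.7]
eef_rot: [-3.141, 0.001, 0.024]
wrist_force: [0.2, 0.0, -2.9]
finger_gap: 37.7
finger_force: 24.9
```

Run:
```python
from ang import *
P=look()
for n,lo in (("tray",20),):
    T=P[(P[:,0]>340)&(P[:,0]<680)&(P[:,1]>-540)&(P[:,1]<-260)&(P[:,2]>20)&(P[:,2]<32)]
    print(cv2.minAreaRect(T[:,:2].astype(np.float32)))
Q=P[(abs(P[:,0]-500)<150)&(abs(P[:,1]+450)<60)&(P[:,2]>60)&(P[:,2]<215)]
for a in range(100,220,15):
    t=Q[(Q[:,2]>=a)&(Q[:,2]<a+15)]
    if len(t)>3: print(a,len(t),t[:,0].min().round(),t[:,0].max().round(),t[:,1].min().round(),t[:,1].max().round())
s=manip.read_state();print(s['eef_pos'],s['finger_gap'])
c=cam("side"); cv2.imwrite("pics/s4.png",c["img"])
```

```text
((515.232177734375, -412.3272399902344), (285.5362548828125, 195.1011962890625), 1.4869415760040283)
115 32 392.0 521.0 -468.0 -431.0
130 854 386.0 526.0 -471.0 -427.0
145 562 387.0 524.0 -482.0 -416.0
160 470 387.0 523.0 -483.0 -417.0
175 548 387.0 518.0 -482.0 -415.0
190 898 388.0 502.0 -483.0 -415.0
205 107 397.0 502.0 -482.0 -415.0
[ 490.83771396 -450.42129215  117.27668869] 37.78501588689216
```

View pics/s4.png

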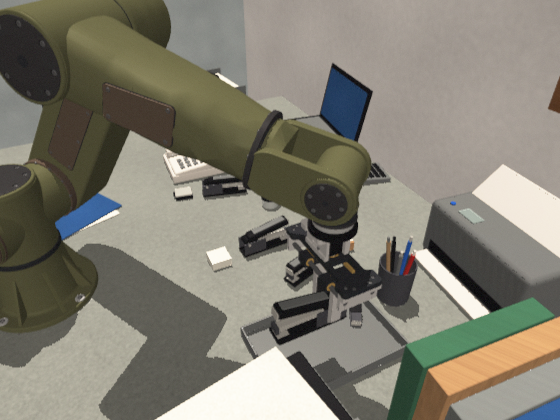

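The picture shows stapler B held level above the tray at (300,315), clear of the remover at (356,315). I'll lower it.

{"method": "arm_command", "body": {
  "plan": [
    [-1,0,0,0.05,0],
    [-1,0,0,0.04,0],
    [-1,0,0,0.02,0],
    [-1,0,0,0.01,0],
    [-1,0,0,0.003,0],
    [-1,0,0,0.002,0],
    [-1,0,0,0,0]
  ]
}}

```text
clock: 20.48
eef_pos: [490.8, -451.7, -6.9]
eef_rot: [3.141, -0.001, 0.024]
wrist_force: [-0.6, 0.7, -2.4]
finger_gap: 37.7
finger_force: 24.9
```

{"method": "arm_command", "body": {
  "plan": [
    [-1,0,0,0.001,0],
    [-1,0,0,0.001,0],
    [-1,0,0,0,0]
  ]
}}

```text
clock: 20.85
eef_pos: [490.8, -451.6, -8.6]
eef_rot: [3.141, -0.001, 0.024]
wrist_force: [-2.3, 3.2, 5.4]
finger_gap: 37.3
finger_force: 24.9
```

{"method": "arm_command", "body": {
  "plan": [
    [0.2,0,0,0,0],
    [0.2,0,0,0,0],
    [0.2,0,0,0,0],
    [0.2,0,0,-0.02,0],
    [0.2,0,0,-0.05,0],
    [1,0,0,-0.06,0],
    [1,0.0024,-0.046,0,0],
    [1,0.0024,-0.046,0,0],
    [1,0.0024,-0.046,0,0],
    [1,0.0024,-0.046,0,0],
    [1,0.0023,-0.046,0,0],
    [1,0.0023,-0.046,0,0],
    [1,0.0023,-0.046,0,0],
    [1,0.0023,-0.0458,0,0],
    [1,0,0,0,-0.027],
    [1,0,0,0,0]
  ]
}}

```text
clock: 22.85
eef_pos: [500.9, -83.6, 121.3]
eef_rot: [3.141, -0.001, 0.051]
wrist_force: [0.0, -0.2, -0.1]
finger_gap: 94.3
finger_force: 0.0
```

Run:
```python
from ang import *
P=look()
w,L,A,o,d,e,Q=fit(P,(455,-452,-1),zlo=12); print("B",o,A,w,L,np.percentile(Q[:,2],99))
O['B']=(*o,A); print(prof(P,'B'))
s=manip.read_state();print(s['eef_pos'],s['eef_rot'],s['finger_gap'],s['clock'])
```

```text
B [ 457.85172666 -450.97900863] 3.166592653589794 40.9733919627181 128.68938258554508 78.21154319862119
[(-40, 62), (-30, 65), (-20, 66), (-10, 68), (0, 69), (10, 71), (20, 73), (30, 74), (40, 77), (50, 78), (60, 75)]
[500.6893989  -84.13562782 120.81682742] [ 3.14132971e+00 -5.85383585e-04  4.94293075e-02] 93.61993159722421 22.95
```

B is upright in the tray, with its heights raised by the 4 mm floor. Now grasp C.

{"method": "arm_command", "body": {
  "plan": [
    [1,0,0,0.055,0],
    [1,0,0,0.04,0],
    [1,0,0,0.028,0],
    [1,0,0,0.0105,0],
    [1,0,0,0,0],
    [-1,0,0,0,0],
    [-1,0,0,0,0],
    [-1,0,0,0,0],
    [-1,0,0,0,0],
    [-1,0,0,0,0],
    [-1,0,0,0,0],
    [-1,0,0,0,0],
    [-1,0,0,0,0]
  ]
}}

```text
clock: 24.58
eef_pos: [500.6, -83.3, -13.2]
eef_rot: [3.142, 0.0, 0.051]
wrist_force: [-0.4, -0.2, -0.1]
finger_gap: 37.7
finger_force: 25.0
```

{"method": "arm_command", "body": {
  "plan": [
    [-1,0,0,-0.02,0],
    [-1,0,0,-0.05,0],
    [-1,0,0,-0.06,0],
    [-1,0,0,0,0.027],
    [-1,-0.0126,0.041,0,0],
    [-1,-0.0126,0.041,0,0],
    [-1,-0.0126,0.041,0,0],
    [-1,-0.0126,0.041,0,0],
    [-1,-0.0127,0.041,0,0],
    [-1,-0.0127,0.041,0,0],
    [-1,-0.0127,0.041,0,0],
    [-1,0,0,0,0],
    [-1,0,0,0.05,0],
    [-1,0,0,0.04,0],
    [-1,0,0,0.02,0],
    [-1,0,0,0.01,0],
    [-1,0,0,0.003,0],
    [-1,0,0,0,0]
  ]
}}

```text
clock: 26.82
eef_pos: [419.2, -372.3, -5.7]
eef_rot: [3.141, -0.0, 0.024]
wrist_force: [-0.0, 0.2, -2.7]
finger_gap: 37.9
finger_force: 25.0
```

{"method": "arm_command", "body": {
  "plan": [
    [-1,0,0,0.001,0],
    [-1,0,0,0.001,0],
    [-1,0,0,0.001,0],
    [-1,0,0,0.0005,0],
    [-1,0,0,0,0]
  ]
}}

```text
clock: 27.45
eef_pos: [419.0, -372.5, -9.1]
eef_rot: [3.141, -0.0, 0.024]
wrist_force: [-3.8, 1.1, 5.3]
finger_gap: 37.9
finger_force: 25.0
```

Contact. Release and retreat.

{"method": "arm_command", "body": {
  "plan": [
    [0.2,0,0,0,0],
    [0.2,0,0,0,0],
    [0.2,0,0,0,0],
    [0.2,0,0,-0.02,0],
    [0.2,0,0,-0.05,0],
    [0.2,0,0,-0.06,0],
    [0.2,0,0,-0.05,0],
    [0.2,0,-0.06,0,0],
    [0.2,0,-0.06,0,0],
    [0.2,0,-0.06,0,0],
    [0.2,0,-0.06,0,0],
    [0.2,0,-0.06,0,0],
    [0.2,0,0,0,0],
    [0.2,0,0,0,0]
  ]
}}

```text
clock: 29.2
eef_pos: [412.0, -72.6, 170.5]
eef_rot: [3.141, -0.0, 0.024]
wrist_force: [1.0, -0.2, -0.2]
finger_gap: 56.1
finger_force: 0.0
```

Run:
```python
from ang import *
P=look()
for k,g in (('B',(455,-452,-1)),('C',(455,-371,1))):
    w,L,A,o,d,e,Q=fit(P,g,zlo=12); print(k,o,A,w,L); O[k]=(*o,A); print(prof(P,k))
for k in 'AD': print(k,prof(P,k))
c=cam("scene"); cv2.imwrite("pics/end.png",cv2.resize(c["img"][130:340,100:450],None,fx=2.2,fy=2.2))
```

```text
B [ 457.36603232 -450.91756208] 3.1565926535897937 40.280656447080126 129.25376515396897
[(-40, 61), (-30, 65), (-20, 67), (-10, 68), (0, 69), (10, 71), (20, 73), (30, 75), (40, 76), (50, 78), (60, 76)]
C [ 455.47311065 -370.36960085] 0.030000000000000693 40.37311699463113 135.11451351864469
[(-40, 62), (-30, 65), (-20, 67), (-10, 69), (0, 70), (10, 72), (20, 73), (30, 75), (40, 77), (50, 78), (60, 76)]
A [(-40, 54), (-30, 56), (-20, 56), (-10, 57), (0, 56), (10, 56), (20, 56), (30, 56), (40, 57), (50, 57), (60, 55)]
D [(-40, 55), (-30, 56), (-20, 56), (-10, 58), (0, 57), (10, 56), (20, 57), (30, 57), (40, 56), (50, 56), (60, 56)]
```

View pics/end.png

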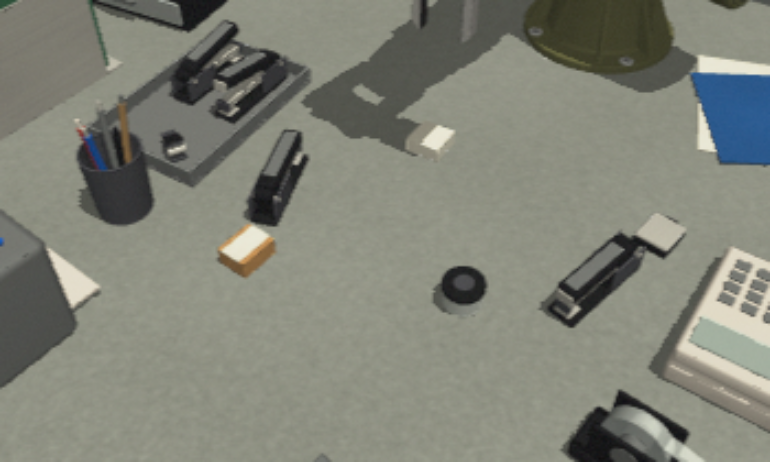

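The final picture shows both worn staplers upright in the tray at (205,62) and (252,82), clear of the remover at (174,145). The two sound ones are shut where they stood, at (280,175) and (597,280), and the other things look undisturbed.

```bash
python3 -c "
from cell import ticket;print(ticket.sign_off())"
```

```text
the job is handed in; nothing more can be done
None
```

I pressed all four staplers and handed the job in at about 29 s: the two sound ones are shut where they stood, and the two with worn catches stand upright in the tray, clear of the staple remover.

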